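# Load the parts bin into the feed lane

## Task

Bring the yellow bin of bolts square to the mouth of the loading lane, then slide it up the ramp and over the red lip, without lifting it or tipping it enough to spill, until it lies flat on the platform with the end stop's rubber buffer pressed fully in. Press it home gently, because the stop is only hand-clamped and its place must be felt for, then let go and leave the bin there; do not disturb the other things on the table.

Things in the scene. Friction and masses are not known exactly. Their poses are not given: they have to be found in the camera images.
- lane: fixed loading lane: aluminium ramp, red lip, grey platform, white side guides. Origin on the table at the foot of the ramp on the centre line; +x is the push direction, z up. The ramp rises evenly from the table at x = 0 to 22 mm at x = 110 mm. The guides, 106 mm apart inside and 45 mm high, run from x = 0 to 366 mm; flared wings widen the mouth to about 175 mm at x = -60 mm
- lip (a point): top of the red lip across the head of the ramp, 22 mm above the table, on the centre line; axes as the lane. Lip 6 mm thick, its back at lane x = 116 mm. Behind it is the level grey platform, 12 mm above the table, so the bin drops 10 mm once its rear edge is past the lip
- endstop: fixed white upright at the lane's far end; origin at table level, 354 mm along the lane's x, axes as the lane. It carries a sliding stop plate with a buffer pad facing the ramp, clamped by hand at a different place each time; that place is not measured. With the pad fully in, the bin's centre is somewhere 206 to 242 mm along the lane. The clamp is weak: press with less than 15 N
- pad_zone (a point): point on the centre line 42 mm above the table, at lane x = 293 mm, about the middle of where the black rubber buffer pad may be (its face up to 23 mm either way); axes as the lane. Pad 60 mm wide, 28 mm tall, on a weak spring: sinks 5 mm at 0.2 rising to 0.6 N, then hard. The bin's friction on the platform (1.5 to 5 N) beats the spring, so it stays where left
- bin: open yellow bin full of bolts, 0.55 to 0.95 kg, outside 140 (x) x 100 (y) x 60 mm high, walls 4 mm. Origin at the centre of its underside; +x is its front (goes up the ramp first), z up; a black handle sticks out of its rear (-x) wall. It takes about 2 to 12 N to push, most on the ramp
- bin_center (a point): centre of the yellow bin, 30 mm above its underside; axes as the bin
- bin_handle (a point): centre of the bin's black rear handle, 88 mm behind the bin's centre, 44 mm above its underside; axes as the bin. A plain bar along the bin's x: 14 mm wide (y), 28 mm tall (30 to 58 mm above the underside), its free rear end 107 mm behind the bin's centre, 37 mm out of the rear wall
- blue_bin: blue parts bin with a black handle, the same shape as the yellow one, a bystander; origin at the centre of its underside
- tape: orange tape roll, 80 mm across, 24 mm high, a bystander; origin at the centre of its underside
- oiler: white squeeze bottle with red cap, 48 mm across, 120 mm high, a bystander; origin at the centre of its underside
- spanner: steel spanner lying on the table, a bystander; origin at the centre of its underside
- carton: cardboard box 80 x 110 x 60 mm, a bystander; origin at the centre of its underside
- mug: white mug, 80 mm across, 90 mm high, a bystander; origin at the centre of its underside
- driver: screwdriver lying on the table, a bystander; origin at the centre of its underside

How it is judged:
By the outcome, as a careful person would: the job done as asked, in the order asked, and still so for the second after the job is handed in, with the robot touching nothing.
It also fails if it takes over 72 s, if anything falls off the work surface, if the arm or the gripper's body presses on something with over 40 N, if the wrist force passes 120 N, or if a joint passes its speed limit or range.

## Robot

A 6-joint arm with a two-finger parallel gripper is mounted at the origin on the work surface. World frame = base frame: x ahead of the robot, y to its left, z up, the work surface at z = 0. Lengths are in mm, angles in degrees, forces in N, time in s.
With the tool pointing down it reaches from about 350 to 850 mm from the base axis. Payload 8.1 kg.
Tool frame: the origin (TCP) lies between the finger pads; the fingertips stand 22 mm ahead of it and the grasp point (between the pads) lies 3 mm ahead of it; z points along the fingers, y is the direction in which the jaws open and shut (so a half turn about z gives the same grasp; the last joint's range is limited). The gripper opens to 85 mm and grips with 20 to 120 N. Pads are 22 mm wide; open, the fingers measure 114 mm over their backs; the gripper's body (76 mm by 85 mm) begins 54 mm behind the grasp point. The pads swing forward as they close: fully open they stand 13 mm farther back than shut.
Start: joints at [68.331, 7.471, 85.268, -0, 87.261, -4.893], TCP at [173.159, 574.475, 253.292] pointing down, gripper open.
Joint ranges: [-169.43, 169.43], [-51.17, 129.36], [1.28, 143.12], [-76.62, 256.62], [0, 156.53], [-152.29, 152.29]. Speed limits (degrees/s): [136.94, 136.94, 159.86, 180, 180, 180].

## Interface

Orientations are given as [roll, pitch, yaw] about the fixed x, y, z axes, in that order (R = Rz(yaw) Ry(pitch) Rx(roll)).
In Python, from bench import r gives the robot as it stands.
- The arm moves only by the tool drive_tool, never from a script. Its argument "moves" is a list of rows, each a list of 2 entries, a list of its own where there are three numbers: the shift along the world's x, y, z in mm, then the turn about the world's z in degrees. A call has exactly 8 rows; each row is the pose to reach, as a shift and turn from the pose commanded when the call began; what a row does not reach only later rows make up. A row lasts 1/12 s, in which the tool goes at most 41.7 mm and 7.16 degrees, less where a joint would pass 70% of its speed; a pose out of reach is approached as far as the arm can. A call with a gripper value outside its range is refused whole. "fingers" is the finger opening in mm, from 0 to 85.4, set as the call begins (left out, the last holds). The fingers move at their own pace and stop on an object; "squeeze" is the grip in N (left out, the last holds). Time passes only in rows, so rows that repeat a pose let the fingers close, or fill a call up. It gives the time, the measured TCP pose, the force and the opening at its end, in the units of the state.
- r.sense(): the state, without advancing time (a new reading comes with each control period).
- r.snapshot(name): name is "scene" or "top" or "wrist"; returns a dict with "pixels" (384x512x3 uint8, red, green, blue), "camera_matrix" (3x3 intrinsics, pixels), "xyz" and "orientation" of the camera in the world. Camera axes: x right, y down, z forward; pixel columns grow to the right and rows downward; lengths in mm; the calibration is good to about 2 mm. A picture is of the moment at which its call begins. There is no depth.
- r.hand_in(): hands the job in, once; it reports no verdict.
The state is a dict: "time": time; "joint_pos": joint angles; "qd": joint speeds; "joint_efforts": joint torques, N m; "tool_pos": TCP position; "tcp_rot": TCP orientation; "ft_force": force on the tool from outside, world axes, zero at the start; "wrist_torque": the same for the moment, N m; "finger_gap": finger opening in mm.
Only numpy, scipy, OpenCV 4.12 (cv2) and the standard library are available. Lean on these libraries where they do the work, as an engineer would, in place of code of your own. Each camera call takes 0.05 s, during which the arm holds its last target.

## Working session

There is one attempt and no reset: what is moved stays moved. The work goes in short steps, Python scripts to look and compute and a tool call to move; the robot and the scene stay as the last step left them, time stands still between calls to the robot, and variables do not carry over. Pictures are saved under pics/ and viewed, and the job is handed in when it is done.

Besides the shell and the picture viewer there is one more tool, called after "Call:" as a command line: name --argument value ..., lists and objects as JSON in quotes. drive_tool: Moves the arm, as the interface text tells. Its arguments: {"type":"object","properties":{"moves":{"type":"array","items":{"type":"array"}},"fingers":{"type":"number"},"squeeze":{"type":"number"}},"required":["moves"]}

```bash
mkdir -p pics; ls
cat > h.py <<'E'
import numpy as np, cv2, json
from scipy.spatial.transform import Rotation as R
from bench import r
def snap(cam,name):
    s=r.snapshot(cam); cv2.imwrite(f'pics/{name}.png',cv2.cvtColor(np.asarray(s['pixels']),cv2.COLOR_RGB2BGR))
    np.savez(f'pics/{name}.npz',pixels=s['pixels'],K=s['camera_matrix'],xyz=s['xyz'],ori=s['orientation']); return s
def load(name): return np.load(f'pics/{name}.npz')
def rot(o):
    o=np.asarray(o,float)
    return o if o.shape==(3,3) else R.from_euler('xyz',o,degrees=True).as_matrix()
def ray(d,uv,z):
    K=d['K'];M=rot(d['ori']);c=d['xyz']
    v=M@np.linalg.inv(K)@np.array([uv[0],uv[1],1.]); t=(z-c[2])/v[2]; return c+t*v
def proj(d,p):
    q=d['K']@rot(d['ori']).T@(np.asarray(p,float)-d['xyz']); return q[:2]/q[2]
E
python3 - <<'E'
from h import *
print(r.sense())
for c in ['scene','top','wrist']:
    s=snap(c,c+'0'); print(c,s['xyz'],s['orientation'],np.asarray(s['camera_matrix']).tolist())
E
```

```text
pics
{'time': 0.0, 'joint_pos': array([ 6.83321941e+01,  7.51603633e+00,  8.53314532e+01,  8.69618904e-04,
        8.72611621e+01, -4.89462358e+00]), 'qd': array([ 0.04426302, -0.0532258 , -0.04734545,  0.02015866, -0.02114274,
        0.045367  ]), 'joint_efforts': array([-1.75119829e-03, -5.69435048e+01, -5.00524771e+01, -3.15081497e-04,
        1.56302151e-02, -2.18027265e-05]), 'tool_pos': array([172.94571054, 573.98824516, 252.21388313]), 'tcp_rot': array([-1.79891819e+02, -1.01359017e-02,  1.63226766e+02]), 'ft_force': array([-0.45626418,  0.19010173, -0.24695484]), 'wrist_torque': array([-0.0128281 ,  0.04205542, -0.04628261]), 'finger_gap': 85.40790801029209}
scene [1543.45787934  127.59762374 1138.02407984] [-1.37648624e+02  9.73056267e-02  9.93196554e+01] [[455.65061286852836, 0.0, 261.4869015271609], [0.0, 455.65061286852836, 194.13180339290477], [0.0, 0.0, 1.0]]
top [ 387.47956582  -12.88581929 1652.10845567] [-1.71813252e+02 -6.66070215e-02 -9.05863051e+01] [[426.6208506279893, 0.0, 248.66179265040586], [0.0, 426.6208506279893, 193.8927640891823], [0.0, 0.0, 1.0]]
wrist [102.595945   596.01922692 372.96734475] [1.63469819e+02 1.34233516e-01 7.32453280e+01] [[267.78257742618615, 0.0, 260.12584856757456], [0.0, 267.78257742618615, 186.71190803597315], [0.0, 0.0, 1.0]]
```

View pics/scene0.png

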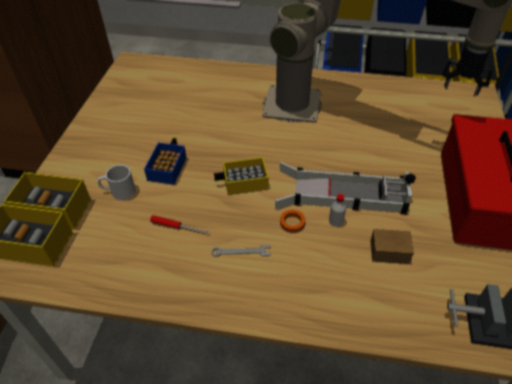

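View pics/top0.png

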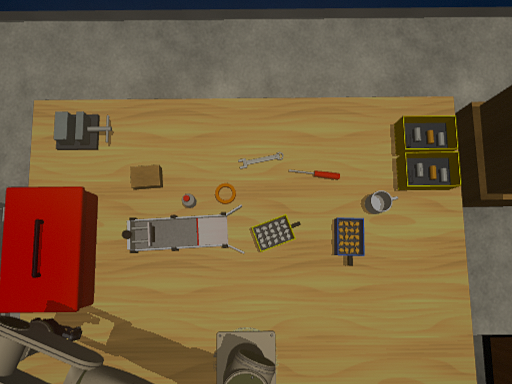

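View pics/wrist0.png

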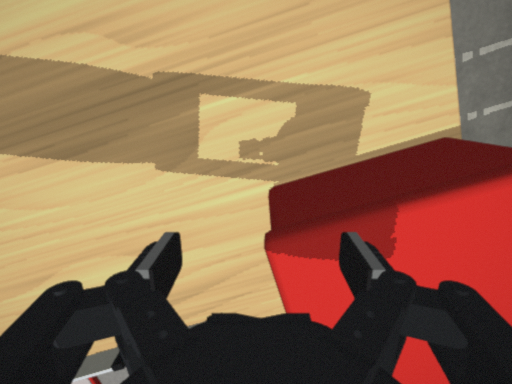

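Run:
```python
from h import *
d=load('top0'); im=cv2.cvtColor(d['pixels'],cv2.COLOR_RGB2BGR)
c=im[190:275,110:380]; cv2.imwrite('pics/topc.png',cv2.resize(c,None,fx=2.95,fy=2.95,interpolation=cv2.INTER_CUBIC))
d=load('scene0'); im=cv2.cvtColor(d['pixels'],cv2.COLOR_RGB2BGR)
c=im[150:225,205:425]; cv2.imwrite('pics/scc.png',cv2.resize(c,None,fx=3.6,fy=3.6,interpolation=cv2.INTER_CUBIC))
```

```text
(no output)
```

View pics/topc.png

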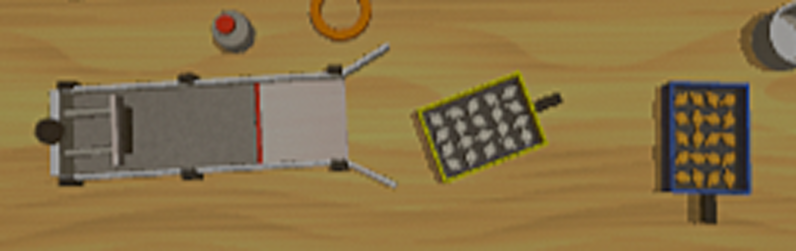

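View pics/scc.png

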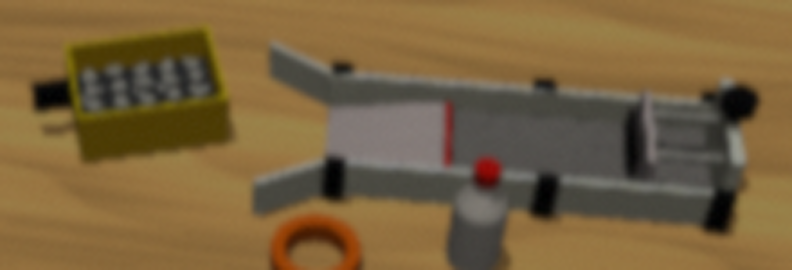

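```bash
cat > meas.py <<'E'
from h import *
def binpose(d,x0,y0,x1,y1,z=60):
    hsv=cv2.cvtColor(d['pixels'],cv2.COLOR_RGB2HSV)
    m=cv2.inRange(hsv,(25,150,60),(34,255,255)); k=np.zeros_like(m); k[y0:y1,x0:x1]=m[y0:y1,x0:x1]
    return k
E
python3 - <<'E'
from meas import *
d=load('top0')
k=binpose(d,225,205,320,265); 
n,l,st,ce=cv2.connectedComponentsWithStats(k); print(st,)
cs,_=cv2.findContours(k,cv2.RETR_EXTERNAL,cv2.CHAIN_APPROX_NONE); c=max(cs,key=len)[:,0]
W=np.array([ray(d,p,60)[:2] for p in c],np.float32)
(cx,cy),(w,h),a=cv2.minAreaRect(W); print('bin',cx,cy,w,h,a)
# red lip
hsv=cv2.cvtColor(d['pixels'],cv2.COLOR_RGB2HSV); 
m=cv2.inRange(hsv,(0,120,60),(8,255,255))|cv2.inRange(hsv,(172,120,60),(180,255,255)); q=np.zeros_like(m); q[210:255,185:210]=m[210:255,185:210]
ys,xs=np.nonzero(q); print(len(xs))
P=np.array([ray(d,(x,y),22)[:2] for x,y in zip(xs,ys)]); print(P.mean(0),P.min(0),P.max(0))
vx=cv2.fitLine(P.astype(np.float32),cv2.DIST_L2,0,.01,.01).ravel(); print('lip',vx)
for nm,uvs,z in [('guide corners top',[(131,27)],45)]: pass
def cr(u,v): return (110+u/2.95-.5*0,190+v/2.95)
# guide tops ends (crop px)
for n,u,v in [('farL',52,92),('farR',52,183),('nearL',345,70),('nearR',345,163),('wingL',388,45),('wingR',394,185),('padtop',132,125),('platetopU',113,96),('platetopD',118,163)]:
    print(n,ray(d,cr(u,v),45)[:2].round(1))
E
```

```text
[[     0      0    512    384 196393]
 [   251    214     45     38    215]]
bin 471.04443359375 -106.55694580078125 102.84913635253906 141.94955444335938 20.24631690979004
42
[477.32264161 180.55346965] [431.76317593 177.07071251] [530.75156515 185.38661801]
lip [9.9873358e-01 5.0310936e-02 4.7732263e+02 1.8055347e+02]
farL [519.3 440.2]
farR [404.  436.7]
nearL [543.7  65.7]
nearR [425.4  66.1]
wingL [575.4  10.4]
wingR [397.1   4.2]
padtop [476.2 337.1]
platetopU [513.4 362.2]
platetopD [428.3 353.8]
```

The crops show the lane running along about +y (red lip near crop px 258,122). The bin is in front of the mouth at crop px (483,128), turned about 17° from the lane, with its handle pointing away. I'll move above the handle and measure there with the wrist camera.

Call:
drive_tool --moves '[[[7, -16, 0], -1], [[20, -46, 0], -3], [[34, -78, 0], -5], [[48, -110, 0], -7.5], [[62, -143, 0], -10], [[76, -176, 0], -12], [[90, -209, 0], -14], [[104, -242, 0], -16]]' --fingers 50 --squeeze 20

```text
time: 0.82
tool_pos: [277.2, 330.8, 253.0]
tcp_rot: [-180.0, 0.0, 147.2]
ft_force: [1.0, -0.0, 0.1]
finger_gap: 50.3
```

Call:
drive_tool --moves '[[[14, -33, 0], -3], [[28, -66, 0], -6], [[42, -99, 0], -9], [[56, -132, 0], -11], [[70, -165, 0], -13], [[84, -198, 0], -15], [[98, -231, 0], -17], [[112, -264, 0], -19]]'

```text
time: 1.48
tool_pos: [389.3, 66.7, 253.3]
tcp_rot: [180.0, 0.0, 128.1]
ft_force: [0.2, 0.0, -0.5]
finger_gap: 50.1
```

Call:
drive_tool --moves '[[[14, -33, -5], -3], [[28, -66, -10], -6], [[42, -99, -15], -9], [[56, -132, -20], -11], [[70, -165, -30], -13], [[84, -198, -40], -15], [[98, -231, -47], -17], [[112, -257, -52], -18]]'

```text
time: 2.15
tool_pos: [500.9, -190.9, 199.9]
tcp_rot: [-179.9, -0.0, 110.0]
ft_force: [0.5, 0.8, -0.0]
finger_gap: 50.1
```

Run:
```python
from h import *
s=snap('wrist','w1'); o=r.sense(); print(o['time'],o['tool_pos'],o['tcp_rot'],o['ft_force'],s['xyz'],s['orientation'])
```

```text
2.2 [ 502.03870707 -194.34206562  198.57535924] [-1.79879672e+02  4.25842570e-02  1.09916830e+02] [-5.32684379 -1.26236683 -0.08706452] [ 475.05051947 -122.09390868  320.54133877] [1.63481499e+02 7.58221519e-02 2.00654080e+01]
```

View pics/w1.png

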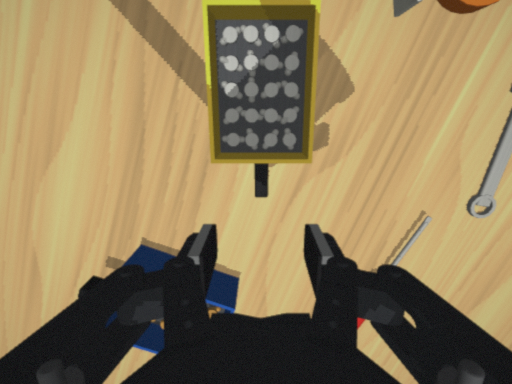

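Run:
```python
from h import *
d=load('w1'); hsv=cv2.cvtColor(d['pixels'],cv2.COLOR_RGB2HSV)
m=cv2.inRange(hsv,(22,130,50),(36,255,255)); k=np.zeros_like(m);k[0:175,190:335]=m[0:175,190:335]
ys,xs=np.nonzero(k)
# rear edge bottom, side edges
for u,v in [(211,161),(312,161),(204,4),(320,4)]: print('c',ray(d,(u,v),60)[:2])
g=d['pixels'].astype(int).sum(2); 
for v in (172,180,188): 
    c=np.nonzero(g[v,245:280]<90)[0]+245; print(v,c.min(),c.max())
h=np.zeros_like(m); h[160:205,245:280]=(g[160:205,245:280]<90)*255
ys,xs=np.nonzero(h); print(ys.min(),ys.max())
for u,v in [(261.5,165),(261.5,180),(261.5,197)]: print('h',ray(d,(u,v),58)[:2])
for v in range(10,165,30):
    c=np.nonzero(k[v])[0]; print(v,c.min(),c.max(), ray(d,(c.min(),v),60)[:2],ray(d,(c.max()+1,v),60)[:2])
```

```text
c [ 446.61783438 -186.57979196]
c [ 540.21986207 -152.36300092]
c [401.53252084 -59.93486673]
c [493.51223492 -26.3822814 ]
172 257 266
180 258 265Traceback (most recent call last):
  File "<stdin>", line 9, in <module>
    return umr_minimum(a, axis, None, out, keepdims, initial, where)
ValueError: zero-size array to reduction operation minimum which has no identity
```

The wrist view shows the handle at about (262,180) px and the rear wall from (211,161) to (312,161) px. Bin yaw is about 110°. I'll descend onto the handle and close.

Call:
drive_tool --moves '[[[-1, 3, -15], 0], [[-1, 3, -40], 0], [[-1, 3, -65], 0], [[-1, 3, -90], 0], [[-1, 3, -112], 0], [[-1, 3, -132], 0], [[-1, 3, -146], 0], [[-1, 3, -153], 0]]' --fingers 50

```text
time: 2.87
tool_pos: [498.4, -184.6, 45.5]
tcp_rot: [-179.8, -0.2, 110.2]
ft_force: [-1.1, -0.5, 0.2]
finger_gap: 49.9
```

Call:
drive_tool --moves '[[[0, 0, 0], 0], [[0, 0, 0], 0], [[0, 0, 0], 0], [[0, 0, 0], 0], [[0, 0, 0], 0], [[0, 0, 0], 0], [[0, 0, 0], 0], [[0, 0, 0], 0]]' --fingers 10 --squeeze 25

```text
time: 3.53
tool_pos: [501.0, -186.0, 49.6]
tcp_rot: [179.9, 0.1, 110.2]
ft_force: [-1.2, 0.0, 7.3]
finger_gap: 13.7
```

Run:
```python
from h import *
s=snap('wrist','w2'); snap('scene','s2'); snap('top','t2')
```

```text
(no output)
```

View pics/w2.png

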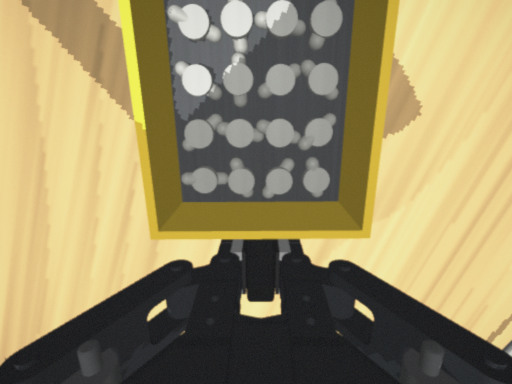

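Run:
```python
from h import *
for i in range(4):
    o=r.sense(); print(o['time'],o['tool_pos'],o['tcp_rot'],o['ft_force'],o['wrist_torque']); snap('wrist','x')
# lane measure with scene0 + top0 using guides
```

```text
3.6833 [ 500.96255859 -186.01226206   49.60831359] [1.79927033e+02 8.89175098e-02 1.10228664e+02] [-1.79167423e+00  1.17137013e-03  6.50916782e+00] [-0.00736946  0.34879665  0.18263209]
3.7333 [ 500.96186756 -186.00628347   49.60405532] [1.79928189e+02 8.95496003e-02 1.10229982e+02] [-1.4622101  -1.16675318  5.52594335] [-0.0297909   0.36400423  0.16203342]
3.7833 [ 500.96523573 -186.01789895   49.60967355] [1.79926249e+02 8.97546623e-02 1.10229051e+02] [-1.44854315 -0.54496092  6.04629516] [0.00349498 0.37775428 0.17087803]
3.8333 [ 500.96138851 -186.00742966   49.60863085] [1.79928873e+02 8.95370437e-02 1.10230527e+02] [-1.58714175 -0.03599442  6.25765675] [-0.07075994  0.37432012  0.14958769]
```

View pics/s2.png

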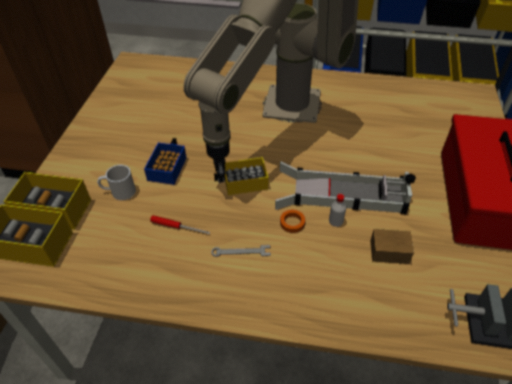

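Gripped, with the opening at 13.7 mm. The scene view shows the gripper on the handle. I'll relieve the downward press, then rotate about 17°, then advance toward the mouth.

Call:
drive_tool --moves '[[[0, 0, 2], -1], [[0, 1, 2], -3], [[0, 2, 2], -5.5], [[0, 4, 2], -8], [[-1, 6, 2], -11], [[-2, 8, 2], -13.5], [[-3, 10, 2], -16], [[-3, 11, 2], -17]]'

```text
time: 4.55
tool_pos: [496.3, -174.1, 49.8]
tcp_rot: [-179.9, -0.0, 93.1]
ft_force: [-2.9, -0.4, -1.2]
finger_gap: 13.3
```

Call:
drive_tool --moves '[[[0, 3, 0], 0], [[-1, 8, 0], 0], [[-1, 16, 0], 0], [[-2, 24, 0], 0], [[-3, 32, 0], 0], [[-3, 38, 0], 0], [[-4, 42, 0], 0], [[-4, 43, 0], 0]]'

```text
time: 5.22
tool_pos: [493.0, -130.5, 50.2]
tcp_rot: [-180.0, -0.0, 93.3]
ft_force: [-0.4, -1.7, -2.1]
finger_gap: 13.5
```

Run:
```python
from h import *
o=r.sense(); print(o['time'],o['tool_pos'],o['tcp_rot'],o['ft_force'],o['wrist_torque'])
s=snap('wrist','w3'); snap('top','t3'); 
d=load('t3'); im=cv2.cvtColor(d['pixels'],cv2.COLOR_RGB2BGR)
c=im[190:275,110:380]; cv2.imwrite('pics/topc3.png',cv2.resize(c,None,fx=2.95,fy=2.95,interpolation=cv2.INTER_CUBIC))
```

```text
5.2167 [ 492.99551366 -130.48481035   50.21116338] [-1.79989518e+02 -1.45713417e-02  9.32868379e+01] [-0.43695142 -1.729307   -2.08342108] [-0.38987996 -0.03055574  0.01179908]
```

View pics/w3.png

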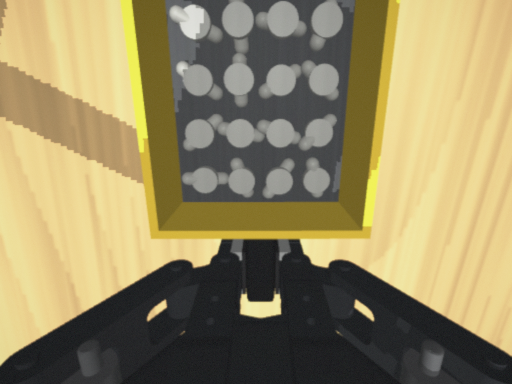

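View pics/topc3.png

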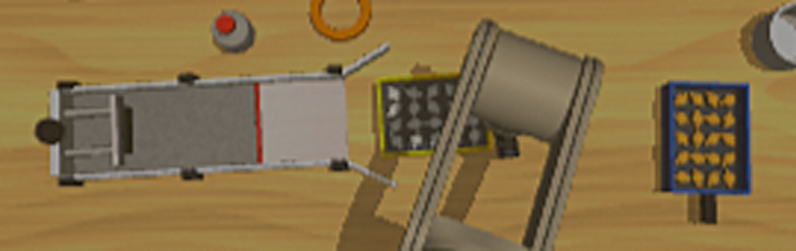

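Run:
```python
from h import *
d=load('top0'); 
big=cv2.cvtColor(d['pixels'],cv2.COLOR_RGB2HSV)[:,:,1].astype(float)
def edge(col,rows):
    s=big[rows[0]:rows[1],col]; 
    # first crossing below mid
    mid=70
    for i in range(len(s)-1):
        if s[i]>=mid>s[i+1]: return rows[0]+i+(s[i]-mid)/(s[i]-s[i+1])
L=[];Rr=[]
for c in range(140,222):
    if 168<c<180 : continue
    a=edge(c,(208,230)); 
    s=big[235:258,c][::-1]; b=None
    for i in range(len(s)-1):
        if s[i]>=70>s[i+1]: b=257-(i+(s[i]-70)/(s[i]-s[i+1])); break
    if a: L.append(ray(d,(c,a),45)[:2])
    if b: Rr.append(ray(d,(c,b),43)[:2])
for P in (L,Rr):
    P=np.array(P); f=np.polyfit(P[:,1],P[:,0],1); res=P[:,0]-np.polyval(f,P[:,1]); ok=abs(res)<2.5; f=np.polyfit(P[ok,1],P[ok,0],1)
    print(len(P),ok.sum(),'slope deg',np.degrees(np.arctan(f[0])),'x at y=67,180,250:',np.polyval(f,[67,180,250]))
d=load('t3'); hsv=cv2.cvtColor(d['pixels'],cv2.COLOR_RGB2HSV)
k=cv2.inRange(hsv,(25,130,50),(36,255,255)); k[:, :230]=0;k[:,266:]=0;k[:210]=0;k[250:]=0
ys,xs=np.nonzero(k)
for c in range(240,264,4):
    y=ys[xs==c]
    if len(y): print(c,y.min(),y.max(),ray(d,(c,y.min()-.0),60)[:2],ray(d,(c,y.max()+0.),60)[:2])
print('front col',[ (v,xs[ys==v].min()) for v in range(ys.min(),ys.max()+1)])
```

```text
71 71 slope deg -2.8113233943340536 x at y=67,180,250: [544.51200315 538.96299525 535.52555673]
71 71 slope deg -2.770023761125728 x at y=67,180,250: [425.3356059  419.86824359 416.48138198]
240 216 240 [533.24527838  16.18867774] [443.89567776  16.84468042]
244 215 217 [536.84774578   1.18768506] [529.3421503    1.25281226]
248 215 242 [536.69614628 -13.78607281] [436.21146028 -12.77998067]
252 241 242 [439.74965134 -27.66175887] [436.0601269  -27.61989125]
256 240 241 [443.29026897 -42.55374327] [439.59830444 -42.50691782]
front col [(215, np.int64(243)), (216, np.int64(238)), (217, np.int64(237)), (218, np.int64(238)), (219, np.int64(238)), (220, np.int64(238)), (221, np.int64(238)), (222, np.int64(238)), (223, np.int64(238)), (224, np.int64(238)), (225, np.int64(238)), (226, np.int64(238)), (227, np.int64(238)), (228, np.int64(238)), (229, np.int64(238)), (230, np.int64(238)), (231, np.int64(238)), (232, np.int64(238)), (233, np.int64(239)), (234, np.int64(239)), (235, np.int64(239)), (236, np.int64(239)), (237, np.int64(239)), (238, np.int64(239)), (239, np.int64(239)), (240, np.int64(239)), (241, np.int64(248)), (242, np.int64(248))]
```

The bin is straight but about 1.6 mm off the lane line, whose yaw is 92.8°. I'll correct that and bring it to the mouth.

Call:
drive_tool --moves '[[[1, 0, -0.5], -0.2], [[1.6, 1, -1], -0.4], [[1.6, 5, -1], -0.5], [[1.3, 12, -1], -0.5], [[1, 19, -1], -0.5], [[0.6, 25, -1], -0.5], [[0.3, 29, -1], -0.5], [[0.2, 30, -1], -0.5]]'

```text
time: 5.98
tool_pos: [493.7, -100.8, 49.6]
tcp_rot: [180.0, 0.0, 92.8]
ft_force: [0.7, -3.7, 0.9]
finger_gap: 13.7
```

Run:
```python
from h import *
o=r.sense(); print(o['time'],o['tool_pos'],o['tcp_rot'],o['ft_force'],o['wrist_torque'])
snap('top','t4'); snap('scene','s4')
d=load('t4'); im=cv2.cvtColor(d['pixels'],cv2.COLOR_RGB2BGR)
c=im[200:265,190:300]; a=cv2.resize(c,None,fx=6,fy=6,interpolation=cv2.INTER_CUBIC)
cv2.imwrite('pics/c4.png',a)
d=load('s4'); im=cv2.cvtColor(d['pixels'],cv2.COLOR_RGB2BGR)
cv2.imwrite('pics/cs4.png',cv2.resize(im[140:225,205:345],None,fx=5.5,fy=5.5,interpolation=cv2.INTER_CUBIC))
```

```text
5.9833 [ 493.68294243 -100.81283732   49.61787369] [1.79956067e+02 1.19518744e-02 9.27639011e+01] [ 0.6624455  -3.73493658  0.92973384] [-0.42025989 -0.0513292   0.01747797]
```

View pics/c4.png

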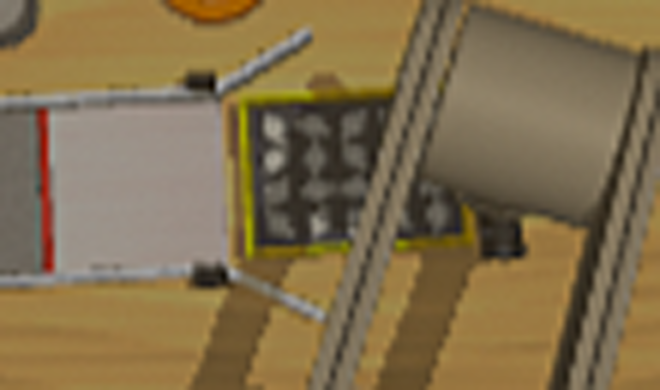

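View pics/cs4.png

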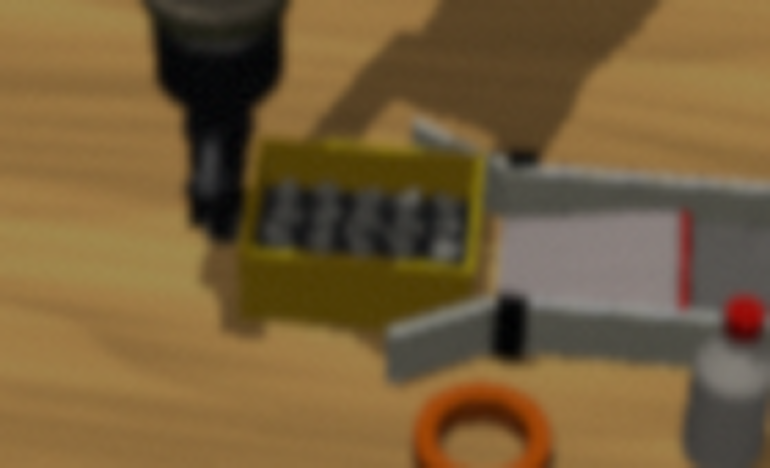

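At the mouth and square within about 1° and 1 mm. I'll loosen the jaws so they only straddle the handle and push with the fingers on the rear wall. The bin can then pitch freely and isn't lifted.

Call:
drive_tool --moves '[[[0, 0, 0], 0], [[0, 0, 0], 0], [[0, 0, 0], 0], [[0, 0, 0], 0], [[0, 2, 0], 0], [[-0.2, 4, 0], 0], [[-0.3, 6, 0], 0], [[-0.4, 8, 0], 0]]' --fingers 26

```text
time: 6.75
tool_pos: [492.9, -93.6, 49.2]
tcp_rot: [-180.0, 0.0, 92.7]
ft_force: [0.8, -2.3, -0.6]
finger_gap: 25.6
```

Call:
drive_tool --moves '[[[-0.1, 2, 0], 0], [[-0.2, 4, 0], 0], [[-0.3, 6, 0], 0], [[-0.4, 8, 0], 0], [[-0.5, 10, 0], 0], [[-0.6, 12, 0], 0], [[-0.7, 14, 0], 0], [[-0.8, 16, 0], 0]]'

```text
time: 7.42
tool_pos: [492.2, -77.5, 49.4]
tcp_rot: [180.0, 0.0, 92.7]
ft_force: [-0.3, -3.5, -1.0]
finger_gap: 26.0
```

```bash
cat > look.py <<'E'
import sys
from h import *
n=sys.argv[1]
o=r.sense(); print(o['time'],o['tool_pos'],o['tcp_rot'],o['ft_force'],o['wrist_torque'])
snap('top','t'+n); snap('scene','s'+n)
d=load('t'+n); im=cv2.cvtColor(d['pixels'],cv2.COLOR_RGB2BGR)
a=cv2.resize(im[200:265,120:290],None,fx=4.5,fy=4.5,interpolation=cv2.INTER_CUBIC)
d=load('s'+n); im=cv2.cvtColor(d['pixels'],cv2.COLOR_RGB2BGR)
b=cv2.resize(im[155:225,250:420],None,fx=4.5,fy=4.5,interpolation=cv2.INTER_CUBIC) if len(sys.argv)>2 else cv2.resize(im[155:225,200:370],None,fx=4.5,fy=4.5,interpolation=cv2.INTER_CUBIC)
cv2.imwrite(f'pics/c{n}.png',np.vstack([a,b[:, :a.shape[1]]])[:600])
E
python3 look.py 5
```

```text
7.4167 [492.20118018 -77.50446321  49.35138603] [1.79995020e+02 1.66642657e-02 9.27230889e+01] [-0.34643289 -3.47398352 -0.96365553] [-0.50085276  0.00695677  0.01408677]
```

View pics/c5.png

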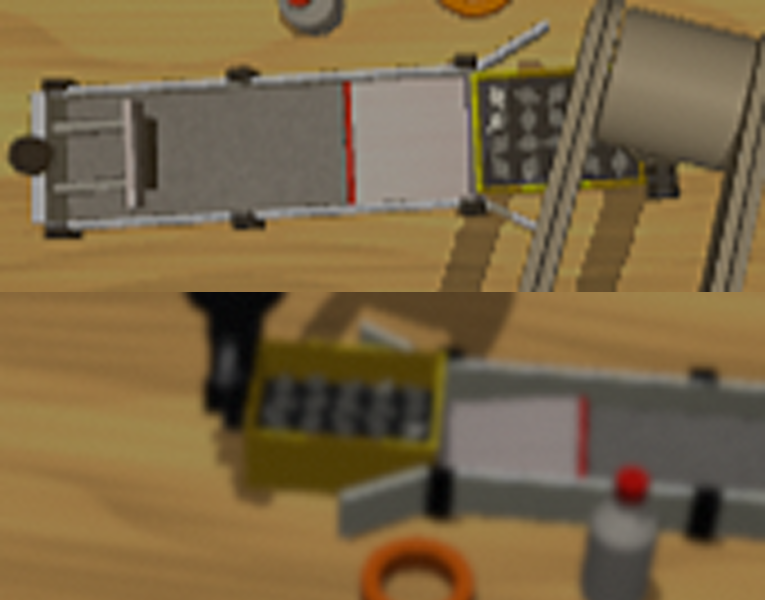

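Run:
```python
from h import *
d=load('t5')
u=np.array([-np.sin(np.radians(2.8)),np.cos(np.radians(2.8))]); n=np.array([u[1],-u[0]]); o=np.array([484.9,67.7])
hsv=cv2.cvtColor(d['pixels'],cv2.COLOR_RGB2HSV)
for c in range(228,247,2):
    s=hsv[:,c,1].astype(float);h=hsv[:,c,0]
    rows=[v for v in range(208,250) if 25<=h[v]<=36 and s[v]>120]
    if rows:
        a=ray(d,(c,min(rows)-.5),60)[:2]-o;b=ray(d,(c,max(rows)+.5),60)[:2]-o
        print(c,min(rows),max(rows),'lane x',(a@u).round(1),'lat',(a@n).round(1),(b@n).round(1))
print(hsv[210:248,234].tolist())
```

```text
228 215 217 lane x -9.3 lat 54.0 42.8
230 215 217 lane x -16.8 lat 53.6 42.4
232 215 217 lane x -24.2 lat 53.2 41.9
234 215 216 lane x -31.7 lat 52.7 45.2
236 241 242 lane x -33.9 lat -44.4 -51.8
238 241 242 lane x -41.3 lat -44.8 -52.2
240 241 242 lane x -48.7 lat -45.3 -52.7
[[120, 4, 116], [21, 90, 85], [23, 130, 143], [24, 129, 164], [23, 122, 163], [27, 175, 159], [28, 251, 123], [23, 155, 74], [13, 69, 52], [18, 61, 54], [20, 46, 83], [20, 55, 70], [19, 70, 51], [18, 71, 54], [17, 76, 54], [18, 72, 53], [16, 72, 53], [17, 69, 52], [16, 72, 53], [14, 70, 55], [19, 70, 51], [19, 63, 57], [18, 54, 61], [17, 64, 56], [18, 64, 52], [15, 66, 54], [17, 67, 53], [18, 60, 51], [18, 64, 52], [12, 48, 53], [158, 23, 45], [23, 215, 116], [23, 227, 109], [20, 138, 133], [21, 137, 160], [21, 139, 160], [19, 154, 159], [14, 31, 155]]
```

The bin's sides sit at about +53 and −52 mm from the lane centre line, so it's centred within about 1 mm. Starting up the ramp.

Call:
drive_tool --moves '[[[-0.1, 3, 0], 0], [[-0.3, 6, 0], 0], [[-0.4, 9, 0], 0], [[-0.6, 12, 0], 0], [[-0.7, 15, 0], 0], [[-0.9, 18, 0], 0], [[-1.0, 21, 0], 0], [[-1.2, 24, 0], 0]]'

```text
time: 8.18
tool_pos: [491.0, -53.2, 49.3]
tcp_rot: [-180.0, 0.0, 92.7]
ft_force: [-0.1, -3.7, -0.7]
finger_gap: 25.8
```

Call:
drive_tool --moves '[[[-0.1, 3, 0], 0], [[-0.3, 6, 0], 0], [[-0.4, 9, 0], 0], [[-0.6, 12, 0], 0], [[-0.7, 15, 0], 0], [[-0.9, 18, 0], 0], [[-1.0, 21, 0], 0], [[-1.2, 24, 0], 0]]'

```text
time: 8.85
tool_pos: [489.7, -29.2, 49.2]
tcp_rot: [-180.0, -0.0, 92.7]
ft_force: [0.1, -3.0, -1.0]
finger_gap: 26.0
```

```bash
python3 look.py 6
```

```text
8.85 [489.68628421 -29.17398382  49.24663007] [-1.79993504e+02 -5.29698216e-03  9.27256954e+01] [ 0.1394397  -3.01553481 -1.02097054] [-0.52435288 -0.04457783  0.01466276]
```

View pics/c6.png

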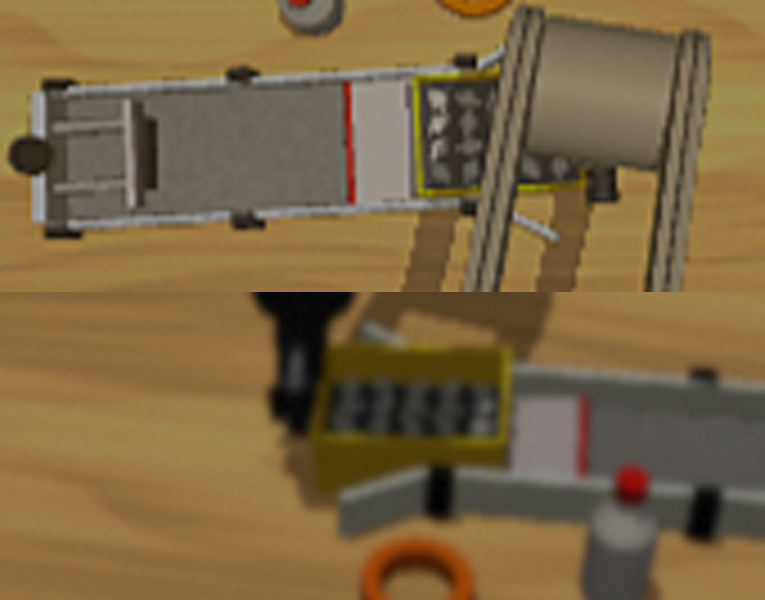

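Entered the lane cleanly; push force is 3 N.

Call:
drive_tool --moves '[[[-0.1, 3, 0], 0], [[-0.3, 6, 0], 0], [[-0.4, 9, 0], 0], [[-0.6, 12, 0], 0], [[-0.7, 15, 0], 0], [[-0.9, 18, 0], 0], [[-1.0, 21, 0], 0], [[-1.2, 24, 0], 0]]'

```text
time: 9.62
tool_pos: [488.5, -5.2, 49.2]
tcp_rot: [-180.0, -0.0, 92.7]
ft_force: [0.3, -2.9, -0.4]
finger_gap: 26.0
```

Call:
drive_tool --moves '[[[-0.1, 3, 0], 0], [[-0.3, 6, 0], 0], [[-0.4, 9, 0], 0], [[-0.6, 12, 0], 0], [[-0.7, 15, 0], 0], [[-0.9, 18, 0], 0], [[-1.0, 21, 0], 0], [[-1.2, 24, 0], 0]]'

```text
time: 10.28
tool_pos: [487.3, 18.8, 49.3]
tcp_rot: [-180.0, -0.0, 92.7]
ft_force: [0.9, -3.8, -1.1]
finger_gap: 25.7
```

```bash
python3 look.py 7 1
```

```text
10.2833 [487.31238586  18.78874691  49.27559282] [-1.79997045e+02 -1.03746571e-03  9.27257830e+01] [ 0.85151409 -3.8390465  -1.13407375] [-0.48686792 -0.02559638  0.02130462]
```

View pics/c7.png

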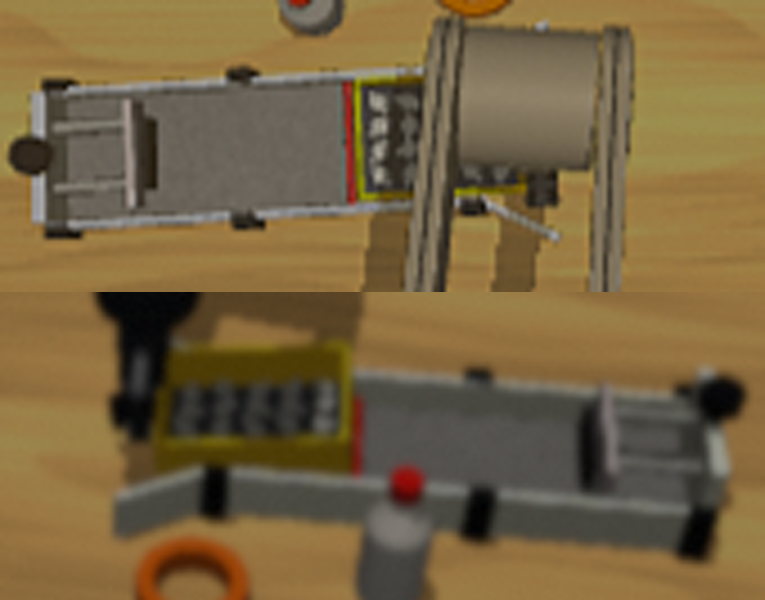

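Call:
drive_tool --moves '[[[-0.1, 3, 0], 0], [[-0.3, 6, 0.5], 0], [[-0.4, 9, 1], 0], [[-0.6, 12, 1.5], 0], [[-0.7, 15, 2], 0], [[-0.9, 18, 3], 0], [[-1.0, 21, 4], 0], [[-1.2, 24, 5], 0]]'

```text
time: 11.05
tool_pos: [486.2, 42.7, 54.5]
tcp_rot: [180.0, 0.0, 92.7]
ft_force: [0.7, -4.7, -0.8]
finger_gap: 25.8
```

Call:
drive_tool --moves '[[[-0.1, 3, 0.5], 0], [[-0.3, 6, 1], 0], [[-0.4, 9, 1.5], 0], [[-0.6, 12, 2], 0], [[-0.7, 15, 3], 0], [[-0.9, 18, 4], 0], [[-1.0, 21, 5], 0], [[-1.2, 24, 6], 0]]'

```text
time: 11.72
tool_pos: [485.1, 66.7, 60.5]
tcp_rot: [180.0, 0.0, 92.7]
ft_force: [-0.2, -4.8, 0.6]
finger_gap: 25.8
```

```bash
python3 look.py 8 1
```

```text
11.7167 [485.07152109  66.70540462  60.52860244] [1.79986902e+02 7.81546923e-03 9.27253260e+01] [-0.17463711 -4.81756927  0.55528655] [-0.65267946 -0.03174525 -0.02803405]
```

View pics/c8.png

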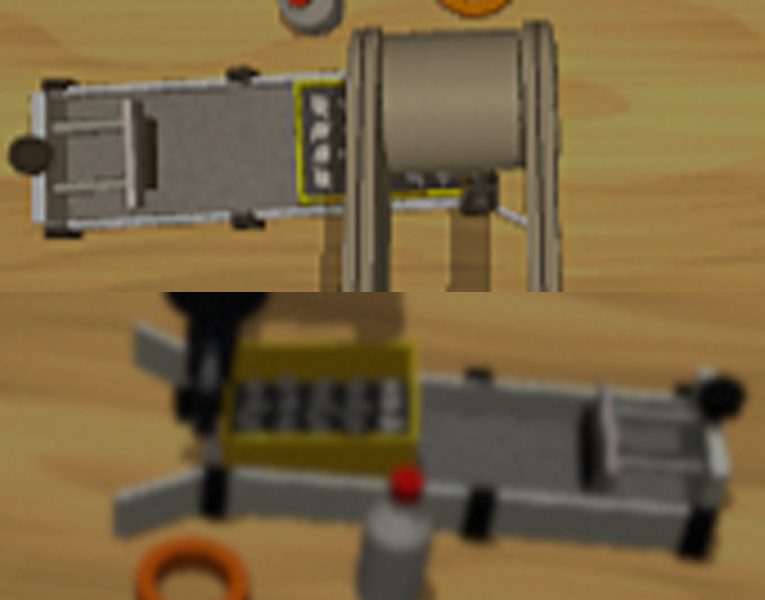

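On the ramp with the front past the lip (top crop px 298,140), at about 5 N. I'll go slower through the tip-over.

Call:
drive_tool --moves '[[[-0.1, 2, 1], 0], [[-0.2, 4, 2], 0], [[-0.3, 6, 3], 0], [[-0.4, 8, 4], 0], [[-0.5, 10, 5], 0], [[-0.6, 12, 6], 0], [[-0.7, 14, 6], 0], [[-0.8, 16, 6], 0]]'

```text
time: 12.48
tool_pos: [484.4, 82.6, 66.6]
tcp_rot: [180.0, 0.0, 92.7]
ft_force: [0.4, -5.4, 2.4]
finger_gap: 25.7
```

Call:
drive_tool --moves '[[[-0.1, 2, 0], 0], [[-0.2, 4, 0], 0], [[-0.3, 6, 0], 0], [[-0.4, 8, 0], 0], [[-0.5, 10, 0], 0], [[-0.6, 12, 0], 0], [[-0.7, 14, 0], 0], [[-0.8, 16, 0], 0]]'

```text
time: 13.15
tool_pos: [484.1, 98.2, 67.1]
tcp_rot: [179.9, 0.1, 92.7]
ft_force: [0.6, -8.1, 6.9]
finger_gap: 25.9
```

```bash
python3 look.py 9 1
```

```text
13.15 [484.09508548  98.2084362   67.14766611] [1.79917624e+02 5.04879162e-02 9.27255113e+01] [ 0.55363138 -8.06929548  6.890586  ] [-1.08742004 -0.0161218  -0.00797494]
```

View pics/c9.png

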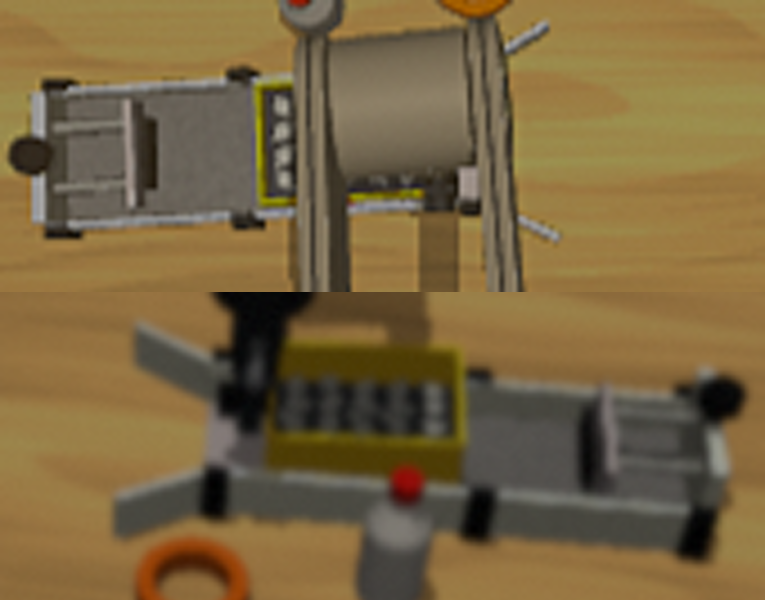

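Call:
drive_tool --moves '[[[-0.1, 1.5, 0], 0], [[-0.2, 3, 0], 0], [[-0.3, 4.5, 0], 0], [[-0.3, 6, 0], 0], [[-0.4, 7.5, 0], 0], [[-0.5, 9, 0], 0], [[-0.5, 10.5, 0], 0], [[-0.6, 12, 0], 0]]'

```text
time: 13.92
tool_pos: [482.6, 110.5, 66.1]
tcp_rot: [-180.0, 0.0, 92.7]
ft_force: [0.5, -2.1, -1.4]
finger_gap: 25.8
```

```bash
python3 look.py 10 1; python3 -c "
from h import *
snap('wrist','w10')"
```

```text
13.9167 [482.59222513 110.47022136  66.08952056] [-1.79976080e+02  1.20463608e-02  9.27216550e+01] [ 0.54489693 -2.10230353 -1.39062968] [-0.3853331  -0.01245713  0.02720891]
```

View pics/c10.png

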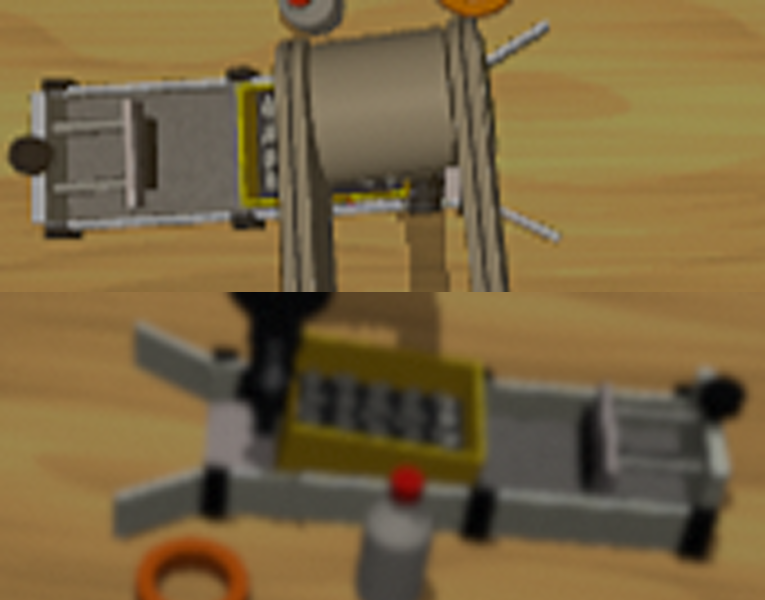

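View pics/w10.png

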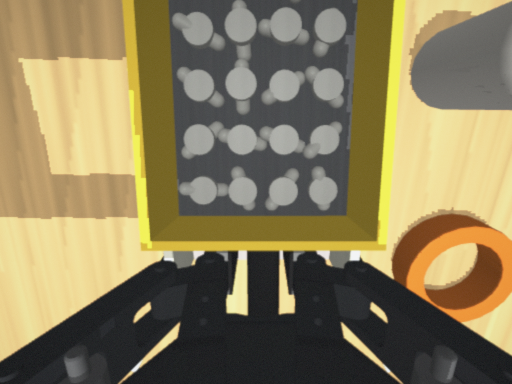

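Tipped over the lip cleanly, with all bolts still inside. The pad face looks to be near lane x ≈ 268–272, so home is at a bin centre of about 207. Continuing.

Call:
drive_tool --moves '[[[-0.1, 3, 0], 0], [[-0.3, 6, 0], 0], [[-0.4, 9, 0], 0], [[-0.6, 12, 0], 0], [[-0.7, 15, 0], 0], [[-0.9, 18, 0], 0], [[-1.0, 21, 0], 0], [[-1.2, 24, 0], 0]]'

```text
time: 14.73
tool_pos: [481.5, 134.8, 66.3]
tcp_rot: [-180.0, 0.0, 92.7]
ft_force: [0.5, -2.5, -0.5]
finger_gap: 25.9
```

Call:
drive_tool --moves '[[[-0.1, 2, 0], 0], [[-0.2, 4, 0], 0], [[-0.3, 6, 0], 0], [[-0.4, 8, 0], 0], [[-0.5, 10, 0], 0], [[-0.6, 12, 0], 0], [[-0.7, 14, 0], 0], [[-0.8, 16, 0], 0]]'

```text
time: 15.4
tool_pos: [480.8, 150.6, 66.3]
tcp_rot: [-180.0, 0.0, 92.7]
ft_force: [-0.4, -2.7, -1.2]
finger_gap: 26.0
```

```bash
python3 look.py 11 1
```

```text
15.4 [480.75676114 150.63953716  66.28477363] [-1.79999710e+02  1.64693818e-03  9.27225196e+01] [-0.42636021 -2.70670521 -1.23592608] [-0.43042589 -0.02996584  0.04896816]
```

View pics/c11.png

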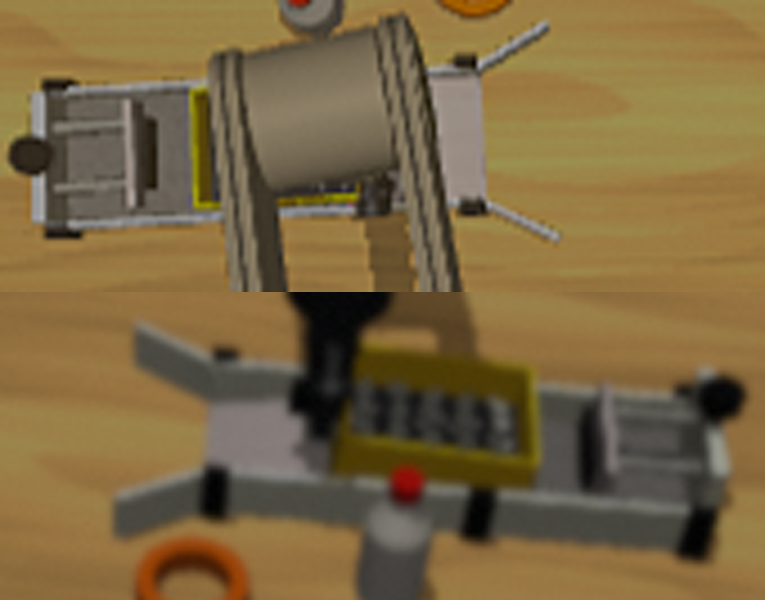

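Call:
drive_tool --moves '[[[-0.1, 2, 0], 0], [[-0.2, 4, 0], 0], [[-0.3, 6, 0], 0], [[-0.4, 8, 0], 0], [[-0.5, 10, 0], 0], [[-0.6, 12, 0], 0], [[-0.7, 14, 0], 0], [[-0.8, 16, 0], 0]]'

```text
time: 16.17
tool_pos: [479.9, 166.7, 66.3]
tcp_rot: [-180.0, -0.0, 92.7]
ft_force: [-0.2, -3.1, -1.8]
finger_gap: 25.9
```

Call:
drive_tool --moves '[[[0, 1, 0], 0], [[-0.1, 2, 0], 0], [[-0.1, 3, 0], 0], [[-0.2, 4, 0], 0], [[-0.2, 5, 0], 0], [[-0.3, 6, 0], 0], [[-0.3, 7, 0], 0], [[-0.4, 8, 0], 0]]'

```text
time: 16.83
tool_pos: [479.7, 174.7, 66.4]
tcp_rot: [180.0, -0.0, 92.7]
ft_force: [0.1, -1.2, -1.4]
finger_gap: 26.3
```

```bash
python3 look.py 12 1
```

```text
16.8333 [479.67782191 174.69501013  66.41305729] [ 1.79982852e+02 -1.43666846e-02  9.27212749e+01] [ 0.1384168  -1.22902095 -1.43685521] [-0.2406712  -0.02779792 -0.006333  ]
```

View pics/c12.png

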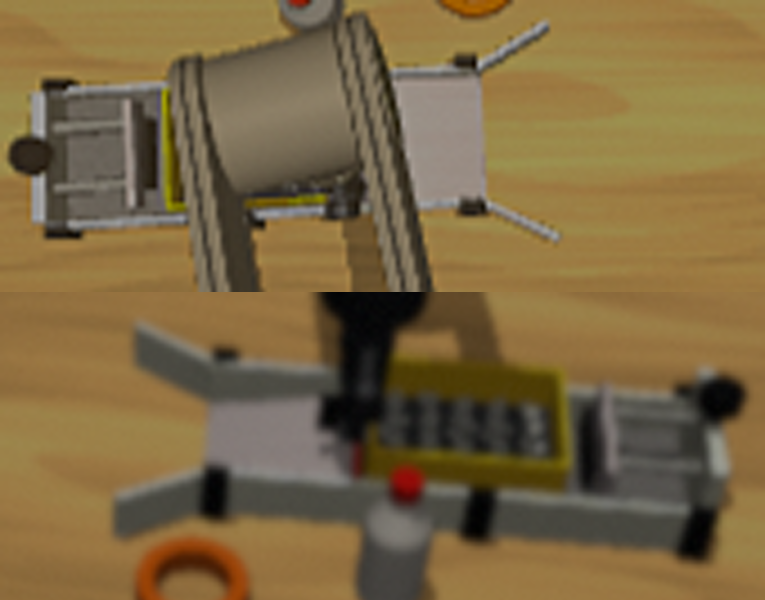

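The bin has dropped level on the platform, and the red lip is visible behind it (scene crop px 358,455). I'll lower the fingers for a lower push point and creep forward.

Call:
drive_tool --moves '[[[0, 0, -3], 0], [[0, 0, -6], 0], [[0, 0, -10], 0], [[0, 1, -10], 0], [[-0.1, 2, -10], 0], [[-0.1, 3, -10], 0], [[-0.2, 4, -10], 0], [[-0.2, 4, -10], 0]]'

```text
time: 17.6
tool_pos: [479.2, 178.6, 56.2]
tcp_rot: [-180.0, 0.0, 92.7]
ft_force: [-1.4, -1.4, -0.9]
finger_gap: 25.6
```

Call:
drive_tool --moves '[[[0, 0.5, 0], 0], [[0, 1, 0], 0], [[-0.1, 1.5, 0], 0], [[-0.1, 2, 0], 0], [[-0.1, 2.5, 0], 0], [[-0.2, 3, 0], 0], [[-0.2, 3.5, 0], 0], [[-0.2, 4, 0], 0]]'

```text
time: 18.27
tool_pos: [479.2, 182.5, 56.3]
tcp_rot: [180.0, 0.0, 92.7]
ft_force: [0.8, -3.2, -1.2]
finger_gap: 26.1
```

```bash
python3 look.py 13 1; python3 -c "
from h import *
snap('wrist','w13')"
```

```text
18.2667 [479.19611063 182.51124912  56.33293537] [1.79995634e+02 1.41249929e-03 9.27239068e+01] [ 0.78906861 -3.18864576 -1.22679373] [-0.42896514 -0.04044601  0.02801816]
```

View pics/c13.png

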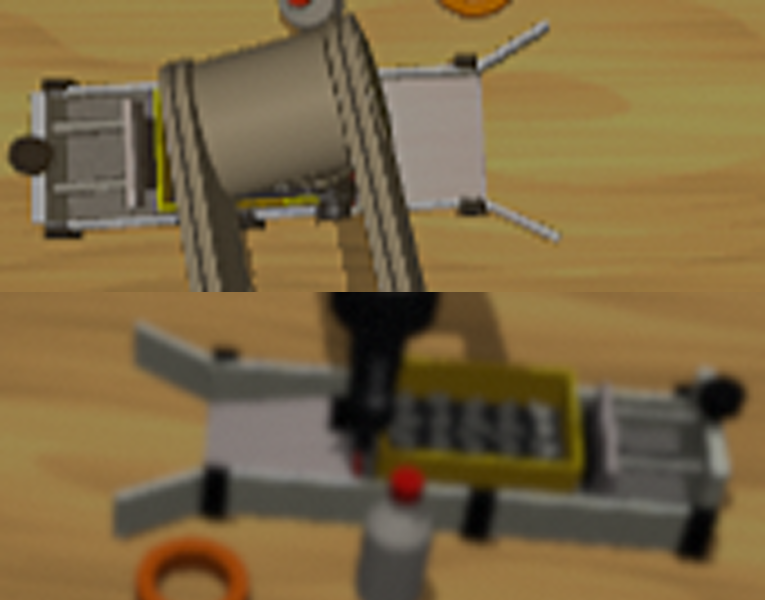

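View pics/w13.png

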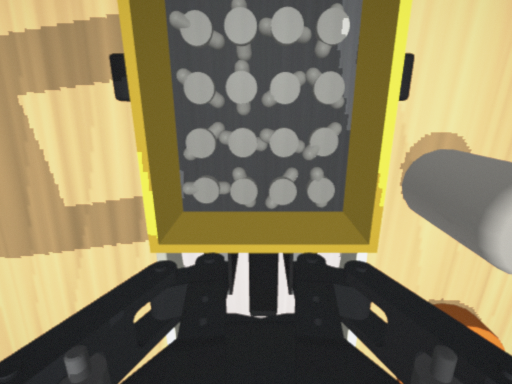

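Call:
drive_tool --moves '[[[0, 0.5, 0], 0], [[0, 1, 0], 0], [[-0.1, 1.5, 0], 0], [[-0.1, 2, 0], 0], [[-0.1, 2.5, 0], 0], [[-0.2, 3, 0], 0], [[-0.2, 3, 0], 0], [[-0.2, 3, 0], 0]]'

```text
time: 19.08
tool_pos: [479.0, 185.6, 56.4]
tcp_rot: [180.0, -0.0, 92.7]
ft_force: [0.2, -1.9, -1.0]
finger_gap: 26.1
```

Call:
drive_tool --moves '[[[0, 0.5, 0], 0], [[0, 1, 0], 0], [[-0.1, 1.5, 0], 0], [[-0.1, 2, 0], 0], [[-0.1, 2.5, 0], 0], [[-0.2, 3, 0], 0], [[-0.2, 3, 0], 0], [[-0.2, 3, 0], 0]]'

```text
time: 19.75
tool_pos: [478.8, 188.6, 56.4]
tcp_rot: [180.0, -0.0, 92.7]
ft_force: [-0.0, -2.5, -0.4]
finger_gap: 25.8
```

Call:
drive_tool --moves '[[[0, 0.2, 0], 0], [[0, 0.5, 0], 0], [[-0.1, 0.7, 0], 0], [[-0.1, 1, 0], 0], [[-0.1, 1.2, 0], 0], [[-0.1, 1.5, 0], 0], [[-0.1, 1.7, 0], 0], [[-0.1, 2, 0], 0]]'

```text
time: 20.42
tool_pos: [478.7, 190.4, 56.3]
tcp_rot: [180.0, 0.0, 92.7]
ft_force: [0.2, -3.8, 1.3]
finger_gap: 26.1
```

Call:
drive_tool --moves '[[[0, 0.2, 0], 0], [[0, 0.5, 0], 0], [[-0.1, 0.7, 0], 0], [[-0.1, 1, 0], 0], [[-0.1, 1.2, 0], 0], [[-0.1, 1.5, 0], 0], [[-0.1, 1.7, 0], 0], [[-0.1, 2, 0], 0]]'

```text
time: 21.08
tool_pos: [478.6, 192.5, 56.3]
tcp_rot: [180.0, 0.0, 92.7]
ft_force: [-0.2, -4.8, 2.3]
finger_gap: 26.0
```

```bash
python3 look.py 14 1
```

```text
21.0833 [478.59692004 192.45313813  56.3336688 ] [1.79997162e+02 4.69814764e-03 9.27235194e+01] [-0.21679856 -4.78110824  2.3463452 ] [-0.64121244  0.04026121  0.01797391]
```

View pics/c14.png

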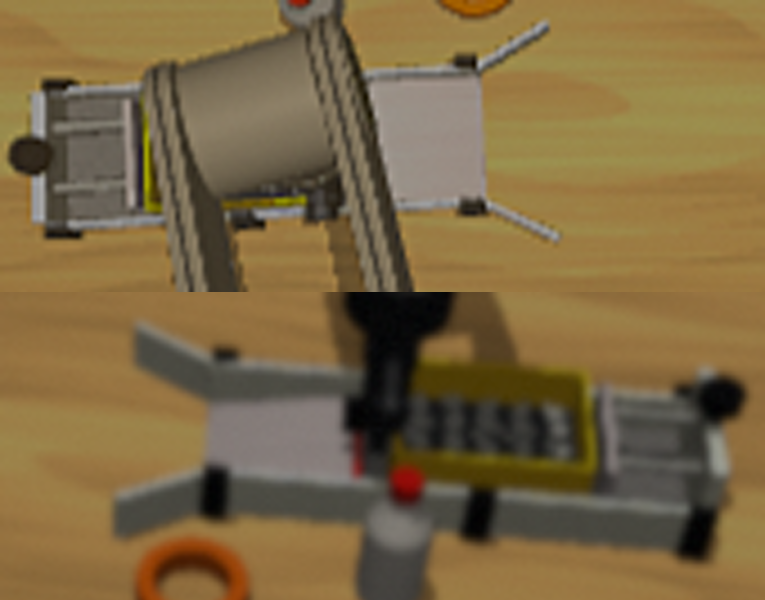

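Call:
drive_tool --moves '[[[0, 0.2, 0], 0], [[0, 0.4, 0], 0], [[0, 0.6, 0], 0], [[-0.1, 0.8, 0], 0], [[-0.1, 1, 0], 0], [[-0.1, 1, 0], 0], [[-0.1, 1, 0], 0], [[-0.1, 1, 0], 0]]'

```text
time: 21.85
tool_pos: [478.5, 193.5, 56.3]
tcp_rot: [180.0, -0.0, 92.7]
ft_force: [0.3, -5.3, 2.0]
finger_gap: 26.2
```

Call:
drive_tool --moves '[[[0, 0.2, 0], 0], [[0, 0.4, 0], 0], [[0, 0.6, 0], 0], [[-0.1, 0.8, 0], 0], [[-0.1, 1, 0], 0], [[-0.1, 1, 0], 0], [[-0.1, 1, 0], 0], [[-0.1, 1, 0], 0]]'

```text
time: 22.52
tool_pos: [478.4, 194.5, 56.3]
tcp_rot: [180.0, -0.0, 92.7]
ft_force: [0.4, -5.0, 2.5]
finger_gap: 26.4
```

```bash
python3 look.py 15 1; python3 -c "
from h import *
snap('wrist','w15')"
```

```text
22.5167 [478.4066699  194.47439748  56.30560059] [ 1.79995984e+02 -7.60294396e-04  9.27206157e+01] [ 0.44034462 -5.00786888  2.501047  ] [-0.76307155 -0.09172602 -0.04942671]
```

View pics/c15.png

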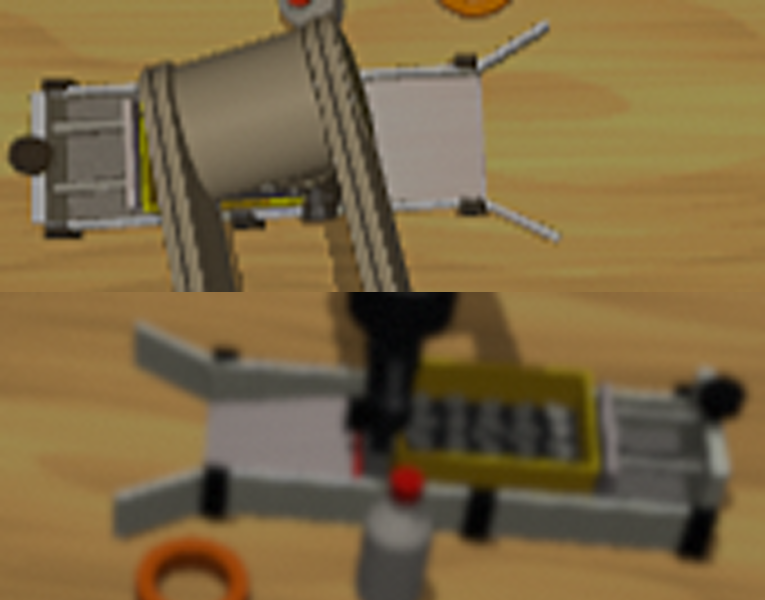

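View pics/w15.png

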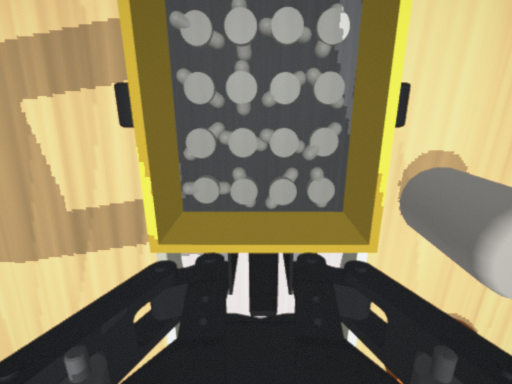

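Run:
```python
from h import *
for n in ['top0','t10','t13','t14','t15']:
    d=load(n); g=cv2.cvtColor(d['pixels'],cv2.COLOR_RGB2GRAY).astype(int)
    print(n); 
    for v in (226,232,240): print(v,g[v,140:165])
for n in ['scene0','s13','s14','s15']:
    d=load(n); g=cv2.cvtColor(d['pixels'],cv2.COLOR_RGB2GRAY).astype(int)
    print(n)
    for v in (186,192): print(v,g[v,370:395])
```

```text
top0
226 [ 89  91  92  92  96  96 106 128 151  85  57  49  56  53  70 100 100  97
  96  96  96 100 100  98 101]
232 [ 97  98  96  99  98 100 100 107 146 102  62  48  44  35  37 100 102  99
  97  98  97 100 100  99 100]
240 [109 101 109 112 114 115 115 121 146 130  69  49  43  34  29 100 102  98
  96 100  99  97  98 101 101]
t10
226 [ 88  91  94  93  98  98 107 127 152  84  58  48  55  54  70 100 102  97
  97  97  97 100  99 100 101]
232 [ 99  99  97 100  97 100 101 108 148 104  62  49  44  34  35 100 103 100
  99  98  98 101 101  99 100]
240 [110 102 111 112 117 117 117 122 147 133  71  51  42  33  30 101 101 100
  96 100 101  99  98 100 102]
t13
226 [ 88  91  93  92  97  96 106 127 154  84  58  49  54  50  94  97 108 115
 111  62 111 121  88  49 111]
232 [100 100  96  99  99 100 100 108 149 104  63  48  41  29  75 116  62 120
 119 110  71 112 121  89  53]
240 [111 102 109 113 115 115 117 123 146 132  69  50  42  30  40 124  72  53
  80 113 119  57 110 118 125]
t14
226 [ 88  92  93  93  98  97 106 128 153  85  54  69 108 116 119  67 111 117
 123  56  78 123 126 125 124]
232 [100 100 
[... 700 characters left out ...]
  72 108 115 102
  94  92  89  89  87  87  85]
s13
186 [ 81  83  69  49  41  46  58  76  76  47  20  22  34  55  85 113 116  98
  84  81  79  79  79  79  79]
192 [ 85  86  77  70  68  66  69  82  90  62  25  16  26  43  72 110 117 104
  96  93  91  90  89  88  85]
s14
186 [ 28  39  61  80  87  78  56  42  46  58  83  92  69  58  86 113 117  98
  84  81  79  79  79  80  79]
192 [ 74  77  77  81  85  78  67  60  61  64  79  91  76  56  75 109 116 104
  95  94  92  90  89  88  85]
s15
186 [ 32  30  48  72  88  83  63  47  43  47  65  81  76  66  85 113 117  98
  84  80  79  80  80  79  80]
192 [ 73  74  75  76  81  81  69  61  58  60  66  83  94  73  77 109 115 102
  97  95  91  90  91  89  85]
```

The stop plate hasn't moved (same pixels in every picture), and the bin is still sliding at about 5 N. Keep feeling forward in 1 mm steps.

Call:
drive_tool --moves '[[[0, 0.2, 0], 0], [[0, 0.4, 0], 0], [[0, 0.6, 0], 0], [[-0.1, 0.8, 0], 0], [[-0.1, 1, 0], 0], [[-0.1, 1, 0], 0], [[-0.1, 1, 0], 0], [[-0.1, 1, 0], 0]]'

```text
time: 23.33
tool_pos: [478.3, 195.5, 56.3]
tcp_rot: [180.0, 0.0, 92.7]
ft_force: [0.9, -5.4, 2.2]
finger_gap: 26.2
```

Call:
drive_tool --moves '[[[0, 0.2, 0], 0], [[0, 0.4, 0], 0], [[0, 0.6, 0], 0], [[-0.1, 0.8, 0], 0], [[-0.1, 1, 0], 0], [[-0.1, 1, 0], 0], [[-0.1, 1, 0], 0], [[-0.1, 1, 0], 0]]'

```text
time: 24.0
tool_pos: [478.2, 196.5, 56.3]
tcp_rot: [180.0, 0.0, 92.7]
ft_force: [0.8, -4.4, 2.7]
finger_gap: 26.5
```

Call:
drive_tool --moves '[[[0, 0.2, 0], 0], [[0, 0.4, 0], 0], [[0, 0.6, 0], 0], [[-0.1, 0.8, 0], 0], [[-0.1, 1, 0], 0], [[-0.1, 1, 0], 0], [[-0.1, 1, 0], 0], [[-0.1, 1, 0], 0]]'

```text
time: 24.67
tool_pos: [478.2, 196.9, 56.3]
tcp_rot: [180.0, 0.0, 92.7]
ft_force: [-0.2, -7.8, 2.9]
finger_gap: 25.7
```

Call:
drive_tool --moves '[[[0, 0.2, 0], 0], [[0, 0.4, 0], 0], [[0, 0.6, 0], 0], [[-0.1, 0.8, 0], 0], [[-0.1, 1, 0], 0], [[-0.1, 1, 0], 0], [[-0.1, 1, 0], 0], [[-0.1, 1, 0], 0]]'

```text
time: 25.33
tool_pos: [478.2, 197.4, 56.4]
tcp_rot: [180.0, 0.1, 92.7]
ft_force: [1.5, -12.3, 3.4]
finger_gap: 25.7
```

```bash
python3 look.py 16 1;  python3 - <<'E'
from h import *
for n in ['t15','t16']:
    d=load(n); g=cv2.cvtColor(d['pixels'],cv2.COLOR_RGB2GRAY).astype(int)
    print(n); 
    for v in (226,232,240): print(v,g[v,140:165])
for n in ['s15','s16']:
    d=load(n); g=cv2.cvtColor(d['pixels'],cv2.COLOR_RGB2GRAY).astype(int)
    print(n)
    for v in (186,192): print(v,g[v,370:395])
E
```

```text
25.3333 [478.21826004 197.39624634  56.35180988] [1.79991795e+02 1.00635569e-01 9.27130102e+01] [  1.53653893 -12.25897745   3.3679893 ] [-1.61618366 -0.16125947 -0.02349947]
t15
226 [ 90  91  92  93  96  98 105 128 151  84  38  89 121 120  75  74 113 123
  64  50 121 127 124 124 125]
232 [ 99  99  98 100  98 100  99 108 149 103  45 108  95 117 118  87  76 112
 122  73  48  83 123 123 121]
240 [109 101 111 113 115 116 118 122 146 131  64  80 100  61  83 114 120  57
 110 117 125  64  51  52  70]
t16
226 [ 90  91  93  93  96  96 107 127 152  80  50 111 119  67 112 117 124  53
  79 122 125 123 123 125 124]
232 [ 99 100  96 100  98  99 101 108 147  98  79 100 114 119  68  97 117 126
  55  46 110 126 122 121 121]
240 [110 102 109 113 115 116 117 122 145 131  66 118  63 120 118 110  73 112
 117 112  63  53  51  71  98]
s15
186 [ 32  30  48  72  88  83  63  47  43  47  65  81  76  66  85 113 117  98
  84  80  79  80  80  79  80]
192 [ 73  74  75  76  81  81  69  61  58  60  66  83  94  73  77 109 115 102
  97  95  91  90  91  89  85]
s16
186 [ 44  31  34  51  72  87  85  64  47  44  49  68  86  85  93 113 117  98
  85  82  79  79  80  80  79]
192 [ 70  72  71  73  75  79  80  70  61  58  61  70  89  96  93 112 116 104
  97  94  93  90  89  89  85]
```

View pics/c16.png

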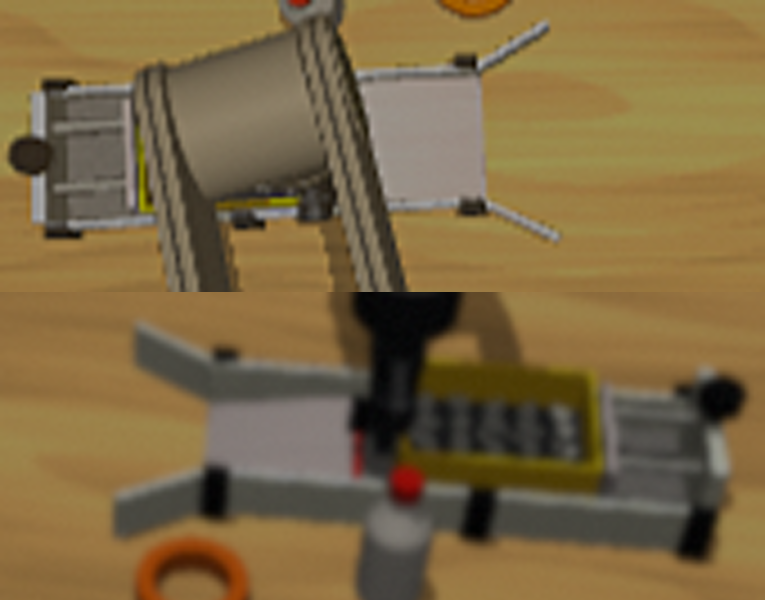

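Hard stop felt: the force rose from 5 to 7.8 to 12.3 N while the bin stopped advancing, and the plate is still in place. Backing off, then lifting clear.

Call:
drive_tool --moves '[[[0, -1, 0], 0], [[0.1, -2, 0], 0], [[0.2, -3, 0], 0], [[0.3, -5, 0], 0], [[0.4, -7, 0], 0], [[0.4, -8, 0], 0], [[0.4, -8, 0], 0], [[0.4, -8, 0], 0]]'

```text
time: 26.1
tool_pos: [478.3, 190.5, 56.3]
tcp_rot: [-180.0, -0.0, 92.7]
ft_force: [-0.1, 0.1, 0.1]
finger_gap: 25.9
```

```bash
python3 -c "
from h import *
o=r.sense();print(o['tool_pos'],o['ft_force'])
snap('wrist','w17')"
```

```text
[478.28971632 190.51176569  56.25668967] [-0.13005869  0.05531324  0.13298805]
```

View pics/w17.png

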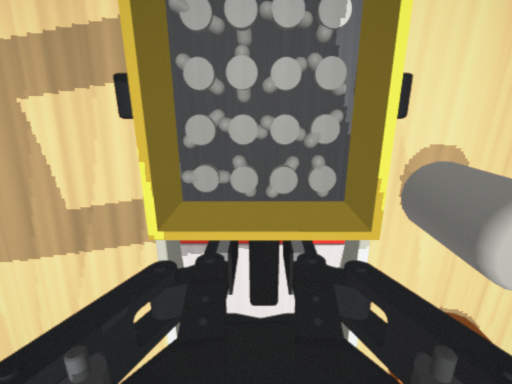

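Forces are zero, the bin stayed put, and the handle is centred between the fingers at about (264,275) px with clearance on both sides. Rising straight up.

Call:
drive_tool --moves '[[[0, 0, 5], 0], [[0, 0, 15], 0], [[0, 0, 28], 0], [[0, 0, 45], 0], [[0, 0, 65], 0], [[0, 0, 90], 0], [[0, 0, 115], 0], [[0, 0, 135], 0]]'

```text
time: 26.82
tool_pos: [478.9, 190.7, 194.6]
tcp_rot: [179.9, -0.0, 92.7]
ft_force: [0.8, 0.6, 0.6]
finger_gap: 26.3
```

Call:
drive_tool --moves '[[[0, -15, 5], 0], [[0, -45, 5], 0], [[0, -75, 5], 0], [[0, -105, 5], 0], [[0, -135, 5], 0], [[0, -165, 5], 0], [[0, -190, 5], 0], [[0, -200, 5], 0]]'

```text
time: 27.48
tool_pos: [478.5, -12.3, 197.6]
tcp_rot: [179.9, 0.1, 92.6]
ft_force: [-1.2, -0.5, -0.2]
finger_gap: 26.1
```

```bash
python3 look.py 18 1
python3 - <<'E'
from h import *
for n in ['t18']:
    d=load(n); g=cv2.cvtColor(d['pixels'],cv2.COLOR_RGB2GRAY).astype(int)
    for v in (226,232,240): print(v,g[v,140:165])
for n in ['s16','s18']:
    d=load(n); g=cv2.cvtColor(d['pixels'],cv2.COLOR_RGB2GRAY).astype(int)
    for v in (186,192): print(v,g[v,370:395])
a=load('top0')['pixels'].astype(int); b=load('t18')['pixels'].astype(int);
E
```

```text
27.4833 [478.47032219 -12.27071679 197.55915129] [1.79921780e+02 6.99422684e-02 9.26098458e+01] [-1.21508701 -0.45726156 -0.18574766] [ 0.01060231 -0.01736713 -0.03613235]
226 [ 90  91  95  94  97  98 107 128 154  80  81 117  68  60  60  82 122 140
 136  60  56  58  66 121 115]
232 [ 99 100  97 100  99 101 100 108 149 101  65 123  72  59  56 118 118 110
  97  63  57  57  61 109 137]
240 [111 102 110 114 117 116 118 124 147 132  53 144  79  60  59  55 121 126
 119  87  63  60  68 122 139]
186 [ 44  31  34  51  72  87  85  64  47  44  49  68  86  85  93 113 117  98
  85  82  79  79  80  80  79]
192 [ 70  72  71  73  75  79  80  70  61  58  61  70  89  96  93 112 116 104
  97  94  93  90  89  89  85]
186 [ 62  49  51  69  87  92  83  60  44  44  49  72  92  82  88 113 117  97
  85  81  80  79  79  79  79]
192 [ 75  78  81  86  88  88  80  67  59  58  62  72  83  83  87 112 116 102
  96  93  91  90  89  89  84]
```

View pics/c18.png

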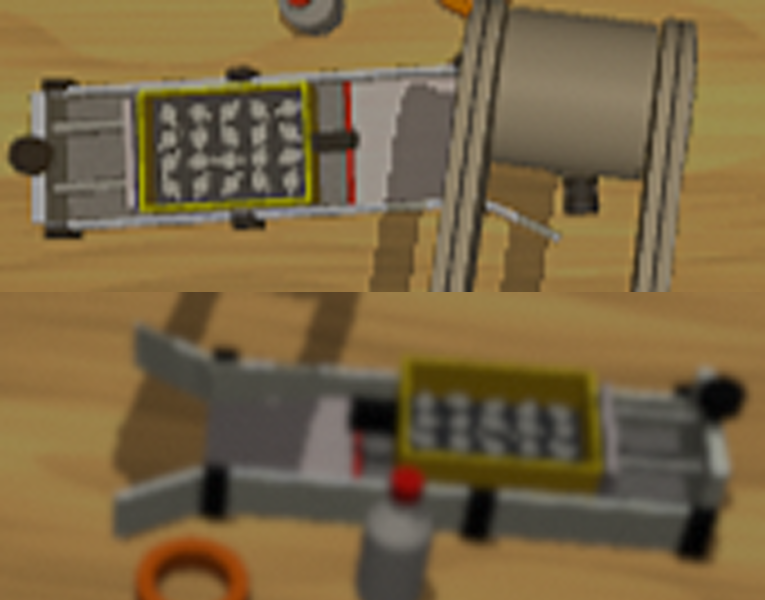

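View pics/s18.png

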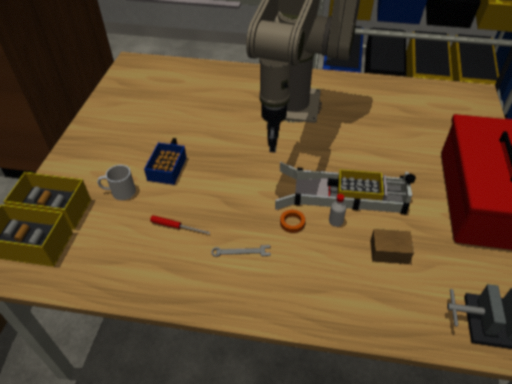

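Run:
```python
from h import *
for n,t in [('w13',182.51),('w15',194.474),('w17',190.512)]:
    d=load(n); hsv=cv2.cvtColor(d['pixels'],cv2.COLOR_RGB2HSV).astype(float); im=d['pixels'].astype(float)
    sat=(im[:,:,0]-im[:,:,2])
    out=[]
    for c in list(range(175,205,3))+list(range(325,355,3)):
        col=sat[:,c]
        e=[v for v in range(230,262) if col[v]>60>=col[v+1]]
        if e: v=e[0]; v=v+(col[v]-60)/(col[v]-col[v+1]); out.append(ray(d,(c,v),72)[1] +  0.0488*(ray(d,(c,v),72)[0]-478))
    print(n,np.median(out),np.std(out),'rear - tcp',np.median(out)-t, d['xyz'][1]-t)
```

```text
w13 194.43434469893126 3.203198433217143 rear - tcp 11.924344698931264 73.22076861487054
w15 206.23539624727496 3.2324743586102134 rear - tcp 11.761396247274973 73.14348525584177
w17 207.1186681654409 3.278157497202565 rear - tcp 16.606668165440908 73.12264125121169
```

Run:
```python
from h import *
for n,t in [('w13',182.51),('w15',194.474),('w17',190.512)]:
    d=load(n); im=d['pixels'].astype(float)
    sat=(im[:,:,1]-im[:,:,2])
    out=[]
    for c in list(range(175,205,3))+list(range(325,355,3)):
        col=sat[:,c]
        e=[v for v in range(230,262) if col[v]>45>=col[v+1]]
        if e: v=e[0]; v=v+(col[v]-45)/(col[v]-col[v+1]); p=ray(d,(c,v),72); out.append(p[1]-0.0488*(p[0]-478))
    print(n,np.median(out),np.std(out),len(out),'rear - tcp',np.median(out)-t)
    print(im[232:256,190].astype(int).tolist()[::1] if n!='w13' else '')
```

```text
w13 194.3140287223697 0.07733908651594319 20 rear - tcp 11.804028722369708

w15 206.22389088803675 0.05921244105106026 20 rear - tcp 11.74989088803676
[[137, 117, 43], [134, 114, 38], [135, 115, 41], [138, 117, 42], [136, 116, 40], [134, 115, 39], [135, 114, 38], [136, 116, 41], [136, 116, 40], [134, 115, 39], [135, 115, 41], [139, 118, 40], [168, 143, 49], [204, 173, 60], [213, 180, 60], [214, 182, 62], [214, 182, 63], [213, 181, 59], [213, 182, 60], [213, 182, 63], [204, 177, 88], [186, 173, 152], [222, 217, 214], [230, 225, 224]]
w17 208.34087423120494 0.0723883823601991 20 rear - tcp 17.828874231204935
[[206, 177, 61], [213, 182, 61], [214, 184, 62], [215, 184, 63], [215, 184, 64], [214, 183, 62], [214, 182, 62], [212, 174, 58], [194, 109, 47], [182, 53, 42], [170, 45, 40], [143, 76, 73], [130, 114, 111], [150, 144, 142], [163, 157, 155], [166, 160, 158], [168, 163, 160], [168, 162, 159], [166, 160, 160], [168, 162, 160], [172, 166, 165], [211, 202, 200], [230, 225, 222], [233, 228, 227]]
```

The wrist-camera check puts the bin's rear edge where it stood at hard contact, so there was no rebound. It's level, the bolts are in place, and the other objects look unmoved. Handing in.

```bash
python3 -c "
from h import *
a=load('scene0')['pixels'].astype(int);b=load('s18')['pixels'].astype(int);D=abs(a-b).max(2)
for n,(x0,y0,x1,y1) in dict(blue=(140,132,192,188),mug=(96,160,138,203),driver=(145,210,212,238),spanner=(208,240,275,260),tape=(276,206,310,235),oiler=(328,205,350,228),carton=(368,226,416,266)).items(): print(n,(D[y0:y1,x0:x1]>40).sum())
print(r.hand_in())"
```

```text
blue 0
mug 0
driver 0
spanner 0
tape 0
oiler 0
carton 0
the job is handed in; nothing more can be done
None
```

The yellow bin is on the platform, pressed home against the end stop, and I've handed the job in. It took about 27.5 s of the 72 s allowed.

**What I did:** I gripped the rear handle and turned the bin about 17° on the table, square to the lane mouth. Then I loosened the jaws so they only straddled the handle, and pushed on the rear wall up the ramp and over the red lip. I crept forward in 1–2 mm steps until I felt the hard stop. There the push force rose from about 5 to 7.8 to 12.3 N and the bin stopped advancing. I then backed off and raised the arm clear.

**Last checks:**
- **Bin position:** after release the rear edge was where hard contact began, with no rebound. Its centre is about 211 mm along the lane, inside the 206–242 mm range.
- **Level and bolts:** the bin looks level, with its bolts in place.
- **Stop plate:** it shows no movement in the images.
- **Force on the tool:** it read about zero after I backed off.
- **Other objects:** none of the seven bystanders changed between the first and last scene pictures.

**What disagreed:**
- **Rebound reading:** my first rear-edge measurement suggested about 1 mm of rebound. The red lip directly behind the edge had skewed the colour mask, and a corrected mask removed the difference.
- **Extra push force:** over the last few millimetres the push force was about 2 N higher than earlier on the platform, with 2–3 N upward on the tool. I didn't find out why.
- **Pad depth:** whether the pad is fully in rests on that force rise, since I couldn't see it directly.

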